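# Tip the rinsed jars out of the tilting pot into the catch tray

### The arm

A 6-joint arm with a two-finger parallel gripper is mounted at the origin on a cart in front of the work surface, level with it; the furniture and walls round the work are solid. World frame = base frame: x ahead of the robot, y to its left, z up, the work surface at z = 0. Lengths are in m, angles in degrees, forces in N, time in s.
With the tool pointing down it reaches from about 0.4 to 0.825 m from the base axis. Payload 7 kg.
Tool frame: the origin (TCP) lies midway between the tips of the shut fingers; the grasp point (between the pads) lies 19 mm behind it; z points along the fingers, y is the line along which they close (so a half turn about z gives the same grasp; the last joint's range is limited). The gripper opens to 88 mm and grips with 3 to 60 N. Pads are 19 mm wide; open, the fingers measure 130 mm over their backs; the gripper's body (78 mm by 193 mm) begins 47 mm behind the grasp point.
Start: joints at [-47.779, 20.546, 0.682, 0, -70.136, -16.507], TCP at [0.293, -0.608, 0.227] pointing down, gripper open.
Joint ranges: [-176.03, 176.03], [-82.01, 121.73], [-58.28, 71.71], [-173.87, 95.51], [-174.79, -0.11], [-173.66, 173.66]. Speed limits (degrees/s): [136.94, 136.94, 172.46, 180, 180, 180].

### API

Orientations are given as [roll, pitch, yaw] about the fixed x, y, z axes, in that order (R = Rz(yaw) Ry(pitch) Rx(roll)).
In Python, from plant import ctrl gives the robot as it stands. The module is installed in compiled form; this text tells all that it offers.
- The arm moves only by the tool send_rows, never from a script. Its argument "plan" is a list that holds one entry, the list of rows, each a list of 6 numbers: the shift along the tool's x, y, z in a scale on which 1.0 is 75 cm, then the turn, a rotation vector about the tool's x, y, z in normalised numbers (1 is 120 degrees). A call has 1 to 8 rows; each row is the pose to reach, as a shift and turn from the pose commanded when the call began, along the tool's axes at that moment; what a row does not reach only later rows make up. A row lasts 1/12 s, in which the tool goes at most 41.7 mm and 7.16 degrees, less where a joint would pass 70% of its speed; a pose out of reach is approached as far as the arm can. Shift and turn numbers lie between -1 and 1, and a call with a number outside is refused. A call with a gripper value outside its range is refused whole. "fingers" is the opening, from 0 (shut) to 1 (fully open), set as the call begins (left out, the last holds). The fingers move at their own pace and stop on an object; the grip force is fixed at half the most. Time passes only in rows, so rows that repeat a pose let the fingers close. It gives the time, the measured TCP pose, the force, the opening and the grip force at its end, in the units of the state.
- ctrl.get_obs(): the state, without advancing time (a new reading comes with each control period).
- ctrl.snapshot(name): name is "scene" or "top" or "wrist"; returns a dict with "img" (420x560x3 uint8, red, green, blue), "K" (3x3 intrinsics, pixels), "pose" (4x4, takes a point from camera to world coordinates). Camera axes: x right, y down, z forward; pixel columns grow to the right and rows downward; lengths in m; the calibration is good to about 2 mm. A picture is of the moment at which its call begins. There is no depth.
- ctrl.close_job(): hands the job in; it is judged then, once.
The state is a dict: "clock": time; "joint_pos": joint angles; "qvel": joint speeds; "tau": joint torques, N m; "tool_pos": TCP position; "orientation": TCP orientation; "force": force on the tool from outside, world axes, zero at the start; "moment": the same for the moment, N m; "opening": finger opening in m; "gripper_force": force on a finger pad.
Only numpy, scipy, OpenCV 4.12 (cv2) and the standard library are available. Lean on these libraries where they do the work, as an engineer would, in place of code of your own. Each camera call takes 0.05 s, during which the arm holds its last target. There are 200 camera calls.

### The job

Empty the tilting rinse pot into the white catch tray: slide the tray, flat on the bench, up against the front of the pot's stand so that it sits squarely under the pouring lip, then swing the pot over by its side lever until all three jars have dropped into the tray, and swing it fully back upright. Leave the timer, the dropper bottle and the tape roll where they stand.

Things in the scene. Friction and masses are not known exactly. Their poses are not given: they have to be found in the camera images.
- stand: grey metal stand, fixed. Origin on the bench below the tipping axis, which lies 125 mm up; x along that axis, y the way the pot pours, z up. Base plate 184 mm (x) by y -140 to +12 mm, 10 mm high; upright plates at x +-84 mm, 8 mm thick, 140 mm high. Its flat front, against which the tray goes, is at y = +12 mm.
- pot (a joint): tilt of the pot, rad: 0 = upright, resting on its rubber pad; grows as it tips towards the stand's +y; stop at 2.3 (mouth well down; jars need about 2). Hinge friction 0.17 N m: the empty pot stays where it is left. Pot 0.2 kg.
- handle (a point): middle of the black grip pin on the pot's side lever: 13 mm in diameter, 50 mm long, end cap 17 mm, parallel to the stand's x, free from stand x -98 to -148 mm, 100 mm from the tipping axis. At pot tilt q it is at stand y = 100 mm*sin(q-1.134), z = 125 mm + 100 mm*cos(q-1.134): upright, it leans 65 deg to -y. 5 to 10 N move it.
- mouth (a point): centre of the pot's mouth (turns with it). Flared round steel pot, rim 140 mm, foot 90 mm across, 105 mm high, wall 3 mm; upright its centre line is at stand y = -50 mm, foot 75 mm and rim 180 mm above the bench. Tipped over, its lip is 70 to 85 mm above the bench, 30 to 50 mm in front of the tipping axis.
- tray: open white plastic catch tray, loose, 160 mm (x) by 180 mm (y) by 45 mm high, wall 4 mm, 0.5 kg. Origin at the centre of its underside. Pushed home its origin is 102 mm in front of the tipping axis (stand y), stand x = 0, sides parallel to the stand.
- jar_a: glass sample jar with a fixed screw cap, 34 mm in diameter, 60 mm high, about 60 g; origin at the centre of its foot, z along the jar to its cap. Starts standing in the pot.
- jar_b: glass sample jar with a fixed screw cap, 34 mm in diameter, 60 mm high, about 60 g; origin at the centre of its foot, z along the jar to its cap. Starts standing in the pot.
- jar_c: glass sample jar with a fixed screw cap, 34 mm in diameter, 60 mm high, about 60 g; origin at the centre of its foot, z along the jar to its cap. Starts standing in the pot.
- timer: bystander: small white bench timer, 48x62x55 mm, origin at the centre of its underside, on one side of the tray's final place
- dropper: bystander: dropper bottle with black bulb, 33 mm in diameter, 102 mm high, origin at the centre of its underside, on the other side of the tray's final place
- tape: bystander: roll of white tape lying flat, 62 mm across, 19 mm high, origin at the centre of its underside, near the lever side of the stand

How it is judged:
By the outcome, as a careful person would: the job done as asked, in the order asked, and still so for the second after the job is handed in, with the robot touching nothing.
It also fails if it takes over 72 s, if anything falls off the work surface, if the arm or the gripper's body presses on something with over 40 N, if the wrist force passes 120 N, or if a joint passes its speed limit or range.

## Working session

There is one attempt and no reset: what is moved stays moved. The work goes in short steps, Python scripts to look and compute and a tool call to move; the robot and the scene stay as the last step left them, time stands still between calls to the robot, and variables do not carry over. Pictures are saved under pics/ and viewed, at most 10 in all, crops included, and the job is handed in when it is done.

Besides the shell and the picture viewer there is one more tool, called after "Request:" as name([rows], argument=value, ...), one row to a line, values as JSON. send_rows: Moves the arm, as the interface text tells. Its arguments: {"type":"object","properties":{"plan":{"type":"array","items":{"type":"array","items":{"type":"array","items":{"type":"number"}}}},"fingers":{"type":"number"}},"required":["plan"]}

```bash
mkdir -p pics; cat > h.py <<'E'
import numpy as np, cv2
from plant import ctrl
def snap(n,f):
    s=ctrl.snapshot(n); cv2.imwrite('pics/'+f,s['img'][:,:,::-1]); np.savez('pics/'+f[:-4],K=s['K'],P=s['pose']); return s
def ray(s,u,v,z):
    K,P=s['K'],s['P'] if 'P' in s else s['pose']
    d=P[:3,:3]@np.linalg.solve(K,[u,v,1.]); o=P[:3,3]; return o+d*(z-o[2])/d[2]
def proj(s,p):
    P=s['P'] if 'P' in s else s['pose']
    c=P[:3,:3].T@(np.array(p)-P[:3,3]); q=s['K']@c; return q[:2]/q[2]
E
python3 - <<'E'
from h import *
a=snap('top','top.png');b=snap('scene','scene.png')
print(a['pose'].round(3),b['pose'].round(3),a['K'],ctrl.get_obs())
E
```

```text
[[ 0.002 -0.992  0.129  0.491]
 [-1.    -0.002 -0.005 -0.175]
 [ 0.005 -0.129 -0.992  0.971]
 [ 0.     0.     0.     1.   ]] [[-0.892 -0.206  0.403  0.152]
 [-0.452  0.423 -0.785  0.669]
 [-0.009 -0.883 -0.47   0.644]
 [ 0.     0.     0.     1.   ]] [[428.7076172    0.         282.22186007]
 [  0.         428.7076172  209.15593361]
 [  0.           0.           1.        ]] {'clock': 0.1, 'joint_pos': array([-4.77783984e+01,  2.05879872e+01,  6.40571603e-01, -1.60618114e-02,
       -7.01365704e+01, -1.65088148e+01]), 'qvel': array([-0.08458639, -0.10196512,  0.07495339,  0.01797723, -0.08000588,
       -0.0122975 ]), 'tau': array([-1.07472959e-03, -5.84162664e+01,  2.93751436e+01,  7.01543212e+00,
        1.01554327e-02, -6.28929911e-05]), 'tool_pos': array([ 0.29266153, -0.60778466,  0.22572601]), 'orientation': array([ 1.79915185e+02, -9.39009766e-03, -1.54292675e+02]), 'force': array([-0.22410358,  0.58562439, -0.88248386]), 'moment': array([ 0.04777663,  0.02720756, -0.02339359]), 'gripper_force': 0.0, 'opening': 0.08764481837080268}
```

View pics/top.png

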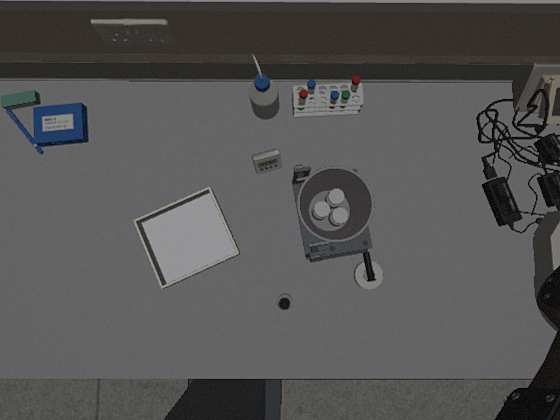

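View pics/scene.png

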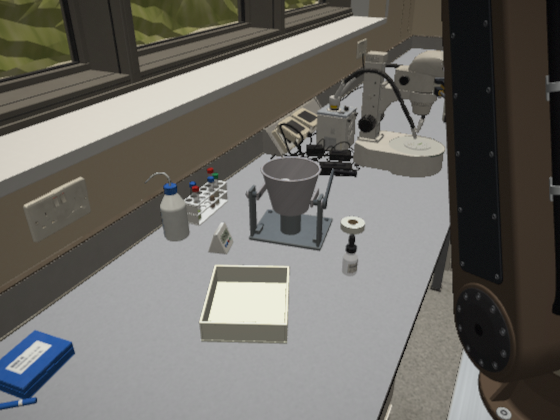

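The top view shows the tray at about (187,237), the pot rim at (336,204), the handle at about (369,265), the timer at (267,161), the dropper at (284,302) and the tape at (369,276). The stand's -x side faces the robot and it pours towards world +y. I'll zoom in to measure.

```bash
python3 - <<'E'
import cv2
i=cv2.imread('pics/top.png')[150:320,125:390]
i=cv2.resize(i,None,fx=3,fy=3,interpolation=cv2.INTER_CUBIC); i=cv2.convertScaleAbs(i,alpha=1.8,beta=20)
cv2.imwrite('pics/topz.png',i)
E
```

```text
(no output)
```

View pics/topz.png

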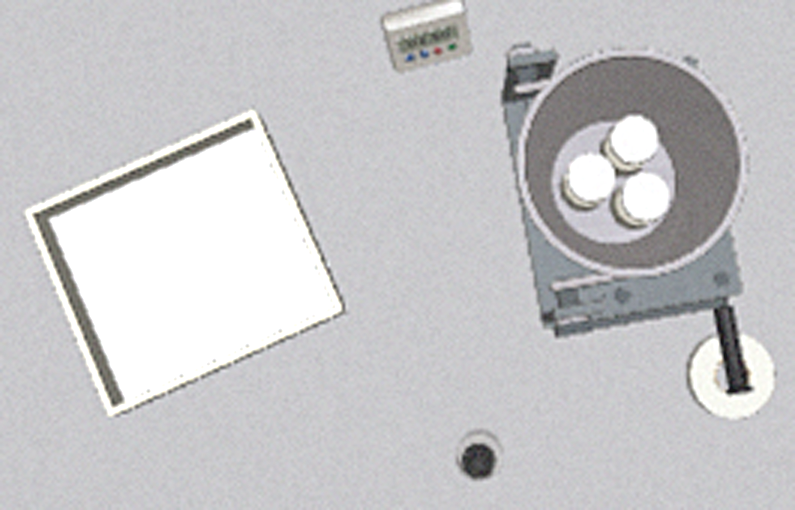

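```bash
cat > fit.py <<'E'
from h import *
from scipy.optimize import least_squares
s=np.load('pics/top.npz')
f=lambda p:(125+p[0]/3,150+p[1]/3)
def T(q,p): c,n=np.cos(q[2]),np.sin(q[2]); return np.array([q[0]+c*p[0]-n*p[1],q[1]+n*p[0]+c*p[1],p[2]])
def fit(obs,q0):
    r=lambda q:np.concatenate([proj(s,T(q,m))-f(p) for m,p in obs])
    o=least_squares(r,q0,loss='soft_l1'); return o.x,r(o.x).reshape(-1,2).round(1).tolist()
st=[((0,-.05,.18),(634,162)),((-.098,-.0906,.1673),(721,308)),((-.148,-.0906,.1673),(740,388)),((-.092,.012,.01),(556,330)),((-.092,-.14,.01),(742,295))]
S,r=fit(st,[.45,-.25,.1]); print('stand',S[:2],np.degrees(S[2]),r)
h=.045
for o in [[(.08,-.09),(.08,.09),(-.08,.09),(-.08,-.09)]]:
  px=[(255,110),(27,210),(110,415),(345,310)]
  Q,r=fit([((a,b,h),p) for (a,b),p in zip(o,px)],[.45,.05,.3]); print('tray',Q[:2],np.degrees(Q[2]),r)
c=[ray(s,*f(p),h)[:2] for p in px]; print([np.linalg.norm(c[i]-c[i-1]).round(4) for i in range(4)],np.round(c,3))
print('goal',T(S,(0,.102,0)))
for n,p,z in [('timer',(425,40),.05),('drop',(479,458),.09),('tape',(732,376),.019),('dropbase',(478,440),.02)]: 
  w=ray(s,*f(p),z); d=w[:2]-S[:2]; c_,n_=np.cos(S[2]),np.sin(S[2]); print(n,w.round(3),'in stand',(c_*d[0]+n_*d[1]).round(3),(-n_*d[0]+c_*d[1]).round(3))
E
python3 fit.py
```

```text
stand [ 0.59501138 -0.22945059] 9.884060684550569 [[-0.3, 0.1], [0.9, -0.0], [-0.2, 0.0], [-3.9, -0.1], [1.0, -0.1]]
tray [0.55124153 0.02735369] 24.41182736674973 [[0.4, -0.2], [-0.1, 0.1], [0.2, 0.1], [-0.4, 0.0]]
[np.float64(0.1603), np.float64(0.1788), np.float64(0.1597), np.float64(0.1811)] [[ 0.661 -0.021]
 [ 0.587  0.142]
 [ 0.441  0.077]
 [ 0.516 -0.089]]
goal [ 0.57750257 -0.12896456  0.        ]
timer [ 0.712 -0.145  0.05 ] in stand 0.13 0.063
drop [ 0.416 -0.184  0.09 ] in stand -0.169 0.075
tape [ 0.469 -0.37   0.019] in stand -0.149 -0.117
dropbase [ 0.423 -0.184  0.02 ] in stand -0.162 0.074
```

```bash
cat > go.py <<'E'
# go.py x y z yaw : world target, tool down ; go.py s x y z : in stand frame, aligned
import sys
from h import *
from scipy.spatial.transform import Rotation as R
S=(.595,-.2295,np.radians(9.88))
def shift(p,yaw):
    o=ctrl.get_obs(); A=R.from_euler('xyz',o['orientation'],degrees=True)
    d=A.inv().apply(np.array(p)-o['tool_pos'])*100
    B=R.from_euler('xyz',[180,0,yaw],degrees=True); return np.r_[d,(A.inv()*B).as_rotvec(degrees=True)].round(2)
def W(x,y,z): c,n=np.cos(S[2]),np.sin(S[2]); return [S[0]+c*x-n*y,S[1]+n*x+c*y,z]
if __name__=='__main__':
    a=sys.argv[1:]
    print(shift(W(*map(float,a[1:4])),float(a[4]) if len(a)>4 else -170.1) if a[0]=='s' else shift(list(map(float,a[:3])),float(a[3])))
E
python3 go.py .515 .107 .2257 -155.6
```

```text
[-5.104e+01  5.476e+01  8.000e-02  8.000e-02 -1.000e-02  1.310e+00]
```

Units first: shifts go in shares of 75 cm and turns go in shares of 120 degrees. So 54.8 cm is 0.7307, -51 cm is -0.68.

Request:
send_rows([
  [[-0.68, 0.7307, 0, 0, 0, 0], [-0.68, 0.7307, 0, 0, 0, 0], [-0.68, 0.7307, 0, 0, 0, 0], [-0.68, 0.7307, 0, 0, 0, 0], [-0.68, 0.7307, 0, 0, 0, 0], [-0.68, 0.7307, 0, 0, 0, 0], [-0.68, 0.7307, 0, 0, 0, 0], [-0.68, 0.7307, 0, 0, 0, 0]],
], fingers=0.5)

```text
clock: 0.77
tool_pos: [0.3915, -0.2878, 0.2264]
orientation: [180.0, 0.0, -154.3]
force: [0.3, -0.3, 0.6]
opening: 0.0449
gripper_force: 0.0
```

To row units: 30 cm is 0.4, -27.8 cm is -0.3707, 1.3 degrees is 0.0108.

Request:
send_rows([
  [[-0.3707, 0.4, 0, 0, 0, 0.0108], [-0.3707, 0.4, 0, 0, 0, 0.0108], [-0.3707, 0.4, 0, 0, 0, 0.0108], [-0.3707, 0.4, 0, 0, 0, 0.0108], [-0.3707, 0.4, 0, 0, 0, 0.0108], [-0.3707, 0.4, 0, 0, 0, 0.0108], [-0.3707, 0.4, 0, 0, 0, 0.0108], [-0.3707, 0.4, 0, 0, 0, 0.0108]],
])

```text
clock: 1.43
tool_pos: [0.4895, 0.031, 0.2267]
orientation: [180.0, 0.0, -155.6]
force: [0.4, -0.7, 0.1]
opening: 0.0441
gripper_force: 0.0
```

```bash
python3 go.py .5147 .1075 .08 -155.6
```

```text
[-5.460e+00  5.920e+00  1.467e+01  1.000e-02  2.000e-02  3.000e-02]
```

To row units: 14.7 cm is 0.196, 12 cm is 0.16.

Request:
send_rows([
  [[-0.072, 0.0787, 0.0533, 0, 0, 0], [-0.072, 0.0787, 0.0533, 0, 0, 0], [-0.072, 0.0787, 0.1067, 0, 0, 0], [-0.072, 0.0787, 0.16, 0, 0, 0], [-0.072, 0.0787, 0.196, 0, 0, 0], [-0.072, 0.0787, 0.196, 0, 0, 0], [-0.072, 0.0787, 0.196, 0, 0, 0]],
])

```text
clock: 2.02
tool_pos: [0.5137, 0.1043, 0.0787]
orientation: [-180.0, -0.2, -155.6]
force: [1.4, 0.9, 0.4]
opening: 0.0438
gripper_force: 0.0
```

```bash
python3 go.py .5147 .1075 .015 -155.6; python3 -c "
from h import *
s=snap('wrist','w1.png')"
```

```text
[-0.25  0.25  6.37 -0.05 -0.21  0.04]
```

View pics/w1.png

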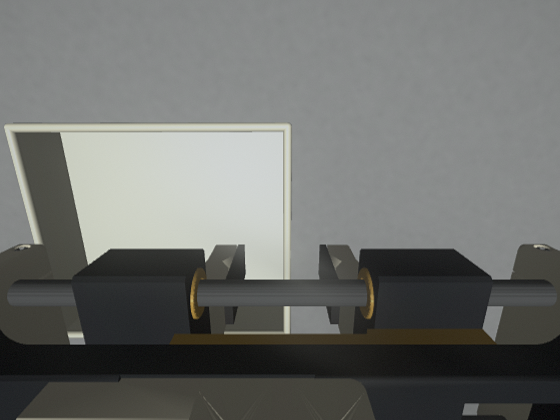

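The wrist view shows the +y wall (column 288) upright between the pads (240 to 325). I'll descend and grip.

To row units: 6.3 cm is 0.084, 5 cm is 0.0667.

Request:
send_rows([
  [[-0.0027, 0.0027, 0.04, 0, 0, 0], [-0.0027, 0.0027, 0.0667, 0, 0, 0], [-0.0027, 0.0027, 0.084, 0, 0, 0], [-0.0027, 0.0027, 0.084, 0, 0, 0]],
])

```text
clock: 2.4
tool_pos: [0.5156, 0.1074, 0.0167]
orientation: [180.0, 0.0, -155.6]
force: [-0.5, -0.0, -0.9]
opening: 0.0439
gripper_force: 0.0
```

Request:
send_rows([
  [[0, 0, 0, 0, 0, 0], [0, 0, 0, 0, 0, 0], [0, 0, 0, 0, 0, 0], [0, 0, 0, 0, 0, 0], [0, 0, 0, 0, 0, 0], [0, 0, 0, 0, 0, 0]],
], fingers=0)

```text
clock: 2.9
tool_pos: [0.5157, 0.1077, 0.0172]
orientation: [180.0, 0.1, -155.6]
force: [-0.6, 0.4, 0.7]
opening: 0.0095
gripper_force: 0.0
```

```bash
python3 go.py s 0 .23 .015; python3 go.py s 0 .196 .015;python3 go.py s 0 .190 .015
```

```text
[  0.95 -11.72   0.21   0.02   0.06  14.52]
[  1.8  -15.01   0.21   0.02   0.06  14.52]
[  1.95 -15.59   0.21   0.02   0.06  14.52]
```

Request:
send_rows([
  [[0, 0, 0, 0, 0, 0], [0, 0, 0, 0, 0, 0], [0, 0, 0, 0, 0, 0], [0, 0, 0, 0, 0, 0]],
])

```text
clock: 3.23
tool_pos: [0.5157, 0.1079, 0.017]
orientation: [180.0, 0.0, -155.6]
force: [-2.7, 2.4, 5.4]
opening: 0.0038
gripper_force: 30.0
```

To row units: -11.7 cm is -0.156, -10.5 cm is -0.14, 14.5 degrees is 0.1208.

Request:
send_rows([
  [[0.0013, -0.02, 0, 0, 0, 0.0167], [0.0027, -0.04, 0, 0, 0, 0.0333], [0.0053, -0.06, 0, 0, 0, 0.05], [0.0067, -0.08, 0, 0, 0, 0.0667], [0.008, -0.1, 0, 0, 0, 0.0833], [0.0093, -0.12, 0, 0, 0, 0.1], [0.012, -0.14, 0, 0, 0, 0.1125], [0.0133, -0.156, 0, 0, 0, 0.1208]],
])

```text
clock: 3.9
tool_pos: [0.5557, -0.0032, 0.017]
orientation: [180.0, 0.1, -170.1]
force: [-0.9, 6.4, 4.8]
opening: 0.0037
gripper_force: 30.0
```

```bash
python3 go.py s 0 .196 .017;python3 go.py s 0 .190 .017; python3 -c "
from h import *
s=snap('top','t2.png')
i=cv2.imread('pics/t2.png')[130:320,180:410]
i=cv2.resize(i,None,fx=3,fy=3,interpolation=cv2.INTER_CUBIC); i=cv2.convertScaleAbs(i,alpha=1.5,beta=10)
cv2.imwrite('pics/t2z.png',i)"
```

```text
[ 0.   -3.37 -0.    0.03  0.09 -0.05]
[ 0.   -3.97 -0.    0.03  0.09 -0.05]
```

View pics/t2z.png

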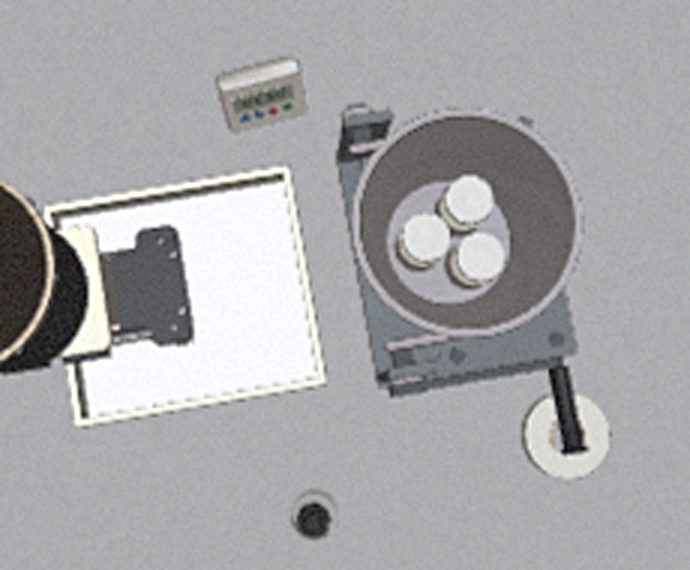

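The tray is gripped and square to the stand. Its stand-side corners are at (292,168) and (325,380), and the base's front edge runs from about (337,160) to (380,388). I'll check these numerically.

```bash
python3 - <<'E'
from go import *
s=np.load('pics/t2.npz'); c,n=np.cos(S[2]),np.sin(S[2])
for nm,p,z in [('far corner',(292,168),.045),('near corner',(325,380),.045),('outer near',(80,424),.045),('base front far',(338,165),.01),('base front near',(380,386),.01),('rimC',(468,222),.18),('h0',(558,368),.1673),('h1',(575,449),.1673)]:
    w=ray(s,180+p[0]/3,130+p[1]/3,z)[:2]-S[:2]; print(nm,(c*w[0]+n*w[1]).round(4),(-n*w[0]+c*w[1]).round(4))
E
```

```text
far corner 0.0772 0.0487
near corner -0.0787 0.0514
outer near -0.0797 0.2286
base front far 0.08 0.013
base front near -0.0894 0.0111
rimC 0.0003 -0.05
h0 -0.0979 -0.0901
h1 -0.1485 -0.0908
```

To row units: -4 cm is -0.0533, -3.9 cm is -0.052.

Request:
send_rows([
  [[0, -0.016, 0, 0, 0, 0], [0, -0.0293, 0, 0, 0, 0], [0, -0.04, 0, 0, 0, 0], [0, -0.0467, 0, 0, 0, 0], [0, -0.0507, 0, 0, 0, 0], [0, -0.052, 0, 0, 0, 0], [0, -0.0533, 0, 0, 0, 0], [0, -0.0533, 0, 0, 0, 0]],
])

```text
clock: 4.62
tool_pos: [0.562, -0.0412, 0.017]
orientation: [179.9, 0.1, -170.0]
force: [-2.5, 9.2, 6.3]
opening: 0.0037
gripper_force: 30.0
```

To row units: -0.15 cm is -0.002, -0.1 cm is -0.0013.

Request:
send_rows([
  [[0, -0.0007, 0, 0, 0, 0], [0, -0.0013, 0, 0, 0, 0], [0, -0.002, 0, 0, 0, 0], [0, -0.002, 0, 0, 0, 0], [0, -0.002, 0, 0, 0, 0]],
])

```text
clock: 5.03
tool_pos: [0.562, -0.0413, 0.017]
orientation: [179.9, 0.1, -170.0]
force: [-4.7, 18.1, 8.5]
opening: 0.0036
gripper_force: 30.0
```

```bash
python3 -c "
from h import *
o=ctrl.get_obs();print(o['force'],o['moment'],o['tool_pos'])"; python3 go.py s 0 .19 .017
```

```text
[-4.67506662 18.05178838  8.54445028] [6.24141992 1.8288192  0.01849616] [ 0.56199744 -0.04131311  0.0169866 ]
[-0.02 -0.11 -0.    0.12  0.09  0.08]
```

The tray is home: force rises with no motion, and yaw matches the stand. Now I'll release and lift.

To row units: 0.1 cm is 0.0013.

Request:
send_rows([
  [[0, 0.0013, 0, 0, 0, 0], [0, 0.0013, 0, 0, 0, 0], [0, 0.0013, 0, 0, 0, 0], [0, 0.0013, 0, 0, 0, 0]],
], fingers=0.4)

```text
clock: 5.37
tool_pos: [0.5612, -0.0433, 0.0162]
orientation: [-180.0, -0.1, -170.1]
force: [-0.7, 0.2, -0.4]
opening: 0.0248
gripper_force: 0.0
```

To row units: -24 cm is -0.32, -21 cm is -0.28.

Request:
send_rows([
  [[0, 0, -0.0267, 0, 0, 0], [0, 0, -0.0667, 0, 0, 0], [0, 0, -0.12, 0, 0, 0], [0, 0, -0.1733, 0, 0, 0], [0, 0, -0.2267, 0, 0, 0], [0, 0, -0.28, 0, 0, 0], [0, 0, -0.32, 0, 0, 0]],
])

```text
clock: 5.95
tool_pos: [0.5619, -0.0437, 0.2603]
orientation: [-180.0, 0.2, -170.1]
force: [1.5, 0.2, 1.6]
opening: 0.035
gripper_force: 0.0
```

```bash
python3 go.py s -.125 -.0906 .25
```

```text
[ 12.44 -27.93   1.01  -0.03   0.16  -0.  ]
```

To row units: -27.9 cm is -0.372, 12.4 cm is 0.1653.

Request:
send_rows([
  [[0.1653, -0.372, 0, 0, 0, 0], [0.1653, -0.372, 0, 0, 0, 0], [0.1653, -0.372, 0, 0, 0, 0], [0.1653, -0.372, 0, 0, 0, 0], [0.1653, -0.372, 0, 0, 0, 0], [0.1653, -0.372, 0, 0, 0, 0], [0.1653, -0.372, 0, 0, 0, 0], [0.1653, -0.372, 0, 0, 0, 0]],
])

```text
clock: 6.62
tool_pos: [0.4853, -0.3436, 0.256]
orientation: [-180.0, -0.1, -170.3]
force: [0.6, 1.3, -0.6]
opening: 0.0349
gripper_force: 0.0
```

Request:
send_rows([
  [[0, 0, 0, 0, 0, 0], [0, 0, 0, 0, 0, 0]],
])

```text
clock: 6.78
tool_pos: [0.4866, -0.3403, 0.2559]
orientation: [180.0, -0.1, -170.2]
force: [-0.3, 0.5, -0.1]
opening: 0.0348
gripper_force: 0.0
```

```bash
python3 go.py s -.126 -.0906 .148; python3 -c "
from h import *
s=snap('wrist','w3.png');s=snap('scene','s3.png')
a=cv2.imread('pics/s3.png')[140:350,190:400];b=cv2.imread('pics/w3.png')
a=cv2.convertScaleAbs(cv2.resize(a,(420,420)),alpha=1.3);cv2.imwrite('pics/c3.png',np.hstack([a,b[:,100:480]]))"
```

```text
[ 1.000e-02 -1.000e-02  1.079e+01  4.000e-02 -6.000e-02 -1.400e-01]
```

View pics/c3.png

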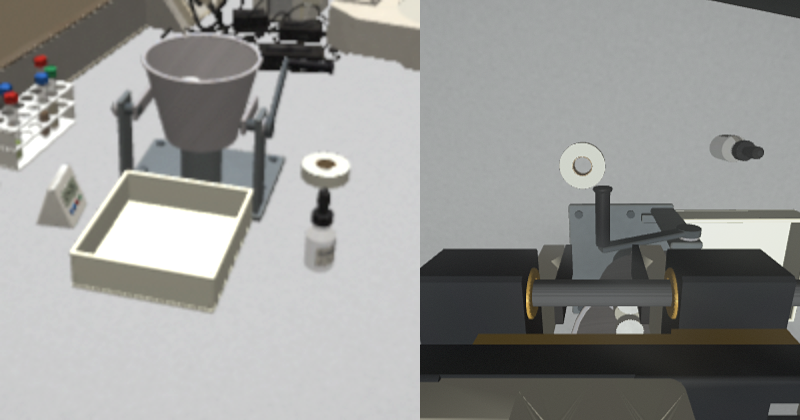

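```bash
python3 - <<'E'
from go import *
w=np.load('pics/w3.npz'); s=np.load('pics/s3.npz')
for p in [(-.098,-.0906,.167),(-.148,-.0906,.167),(-.126,-.0906,.256)]: print(proj(w,W(*p))+[320,0],(proj(s,W(*p))-[190,140])*2)
print(w['P'].round(3))
E
```

```text
[601.13979765 242.72960253] [287.15317419  61.20200382]
[600.93885556 189.39933229] [328.31359366  65.89221573]
[600.78600692 258.20372792] [314.49450983  -6.18303608]
[[-0.169  0.944  0.283  0.41 ]
 [ 0.986  0.161  0.049 -0.353]
 [ 0.     0.288 -0.958  0.415]
 [ 0.     0.     0.     1.   ]]
```

The wrist view agrees with the projection: pin at (602,188)-(602,245), predicted (601,189)-(601,243). The tray sits square against the stand. I'll descend and grip the pin.

To row units: 10.8 cm is 0.144, 10 cm is 0.1333.

Request:
send_rows([
  [[0, 0, 0.04, 0, 0, 0], [0, 0, 0.08, 0, 0, 0], [0, 0, 0.1133, 0, 0, 0], [0, 0, 0.1333, 0, 0, 0], [0, 0, 0.144, 0, 0, 0], [0, 0, 0.144, 0, 0, 0]],
])

```text
clock: 7.38
tool_pos: [0.4871, -0.3379, 0.1469]
orientation: [179.9, -0.1, -170.0]
force: [0.0, 0.2, -0.3]
opening: 0.035
gripper_force: 0.0
```

Request:
send_rows([
  [[0, 0, 0, 0, 0, 0], [0, 0, 0, 0, 0, 0], [0, 0, 0, 0, 0, 0], [0, 0, 0, 0, 0, 0], [0, 0, 0, 0, 0, 0], [0, 0, 0, 0, 0, 0]],
], fingers=0)

```text
clock: 7.88
tool_pos: [0.4881, -0.3394, 0.1496]
orientation: [-179.9, 0.1, -170.1]
force: [-0.2, 2.5, 4.8]
opening: 0.0121
gripper_force: 30.0
```

```bash
cat > arc.py <<'E'
# shifts from current pose to pot tilts q (deg), grasp point on pin, tool down
import sys
from go import *
for q in map(float,sys.argv[1:]):
    a=np.radians(q)-1.134
    print(q,shift(W(-.126,.1*np.sin(a),.125+.1*np.cos(a)-.019),-170.1))
E
python3 arc.py 0 6 12 18 24 30 36 42 48
```

```text
0.0 [ 0.18 -0.07  0.13 -0.05  0.09  0.02]
6.0 [ 0.18  0.42 -0.79 -0.05  0.09  0.02]
12.0 [ 0.18  1.01 -1.66 -0.05  0.09  0.02]
18.0 [ 0.18  1.68 -2.46 -0.05  0.09  0.02]
24.0 [ 0.17  2.43 -3.19 -0.05  0.09  0.02]
30.0 [ 0.17  3.26 -3.84 -0.05  0.09  0.02]
36.0 [ 0.17  4.15 -4.39 -0.05  0.09  0.02]
42.0 [ 0.17  5.09 -4.85 -0.05  0.09  0.02]
48.0 [ 0.17  6.07 -5.21 -0.05  0.09  0.02]
```

To row units: -3.32 cm is -0.0443, -2.59 cm is -0.0345.

Request:
send_rows([
  [[0, 0.0031, -0.006, 0, 0, 0], [0, 0.0065, -0.0123, 0, 0, 0], [0, 0.0104, -0.0181, 0, 0, 0], [0, 0.0144, -0.0239, 0, 0, 0], [0, 0.0187, -0.0293, 0, 0, 0], [0, 0.0233, -0.0345, 0, 0, 0], [0, 0.0283, -0.0396, 0, 0, 0], [0, 0.0333, -0.0443, 0, 0, 0]],
])

```text
clock: 8.55
tool_pos: [0.4841, -0.3165, 0.1832]
orientation: [-179.8, 0.1, -170.1]
force: [1.8, -9.5, 1.4]
opening: 0.0118
gripper_force: 30.0
```

```bash
python3 arc.py 24 30 36 42 48 54 60 66
```

```text
24.0 [ 0.18  0.12  0.17 -0.22  0.09  0.02]
30.0 [ 0.18  0.94 -0.47 -0.22  0.09  0.02]
36.0 [ 0.18  1.82 -1.03 -0.22  0.09  0.02]
42.0 [ 0.18  2.76 -1.49 -0.22  0.09  0.02]
48.0 [ 0.18  3.75 -1.86 -0.22  0.09  0.02]
54.0 [ 0.18  4.76 -2.11 -0.22  0.09  0.02]
60.0 [ 0.17  5.8  -2.26 -0.22  0.09  0.02]
66.0 [ 0.17  6.84 -2.3  -0.22  0.09  0.02]
```

To row units: 5.69 cm is 0.0759, 4.91 cm is 0.0655.

Request:
send_rows([
  [[0, 0.0081, -0.0065, 0, 0, 0], [0, 0.0168, -0.0124, 0, 0, 0], [0, 0.0259, -0.0176, 0, 0, 0], [0, 0.0353, -0.0221, 0, 0, 0], [0, 0.0452, -0.0259, 0, 0, 0], [0, 0.0552, -0.0288, 0, 0, 0], [0, 0.0655, -0.0309, 0, 0, 0], [0, 0.0759, -0.0321, 0, 0, 0]],
])

```text
clock: 9.22
tool_pos: [0.4744, -0.2607, 0.2088]
orientation: [-179.7, 0.2, -170.1]
force: [-0.2, -7.6, 7.6]
opening: 0.0119
gripper_force: 30.0
```

```bash
python3 arc.py 60 64 68 72 76 80 84 88 92
```

```text
60.0 [ 0.18  0.13  0.31 -0.29  0.15  0.03]
64.0 [ 0.18  0.83  0.27 -0.29  0.15  0.03]
68.0 [ 0.18  1.53  0.28 -0.29  0.15  0.03]
72.0 [ 0.18  2.22  0.34 -0.29  0.15  0.03]
76.0 [ 0.18  2.91  0.45 -0.29  0.15  0.03]
80.0 [ 0.18  3.6   0.6  -0.29  0.15  0.03]
84.0 [ 0.18  4.26  0.8  -0.29  0.15  0.03]
88.0 [ 0.18  4.92  1.05 -0.29  0.15  0.03]
92.0 [ 0.18  5.55  1.34 -0.29  0.15  0.03]
```

To row units: 5.42 cm is 0.0723, 4.79 cm is 0.0639.

Request:
send_rows([
  [[0, 0.0093, -0.0005, 0, 0, 0], [0, 0.0187, -0.0004, 0, 0, 0], [0, 0.0279, 0.0004, 0, 0, 0], [0, 0.0371, 0.0019, 0, 0, 0], [0, 0.0463, 0.0039, 0, 0, 0], [0, 0.0551, 0.0065, 0, 0, 0], [0, 0.0639, 0.0099, 0, 0, 0], [0, 0.0723, 0.0137, 0, 0, 0]],
])

```text
clock: 9.88
tool_pos: [0.4646, -0.2051, 0.1961]
orientation: [-179.9, 0.1, -170.1]
force: [2.2, -3.1, 3.5]
opening: 0.0118
gripper_force: 30.0
```

```bash
python3 arc.py 92 96 100 104 108 112 116 120 124
```

```text
92.0 [ 0.17 -0.1   0.1  -0.06  0.09  0.02]
96.0 [ 0.17  0.51  0.44 -0.06  0.09  0.02]
100.0 [ 0.18  1.1   0.82 -0.06  0.09  0.02]
104.0 [ 0.18  1.66  1.24 -0.06  0.09  0.02]
108.0 [ 0.18  2.18  1.7  -0.06  0.09  0.02]
112.0 [ 0.18  2.68  2.19 -0.06  0.09  0.02]
116.0 [ 0.18  3.14  2.72 -0.06  0.09  0.02]
120.0 [ 0.18  3.56  3.28 -0.06  0.09  0.02]
124.0 [ 0.18  3.94  3.86 -0.06  0.09  0.02]
```

To row units: 3.24 cm is 0.0432, 2.9 cm is 0.0387.

Request:
send_rows([
  [[0, 0.0061, 0.0033, 0, 0, 0], [0, 0.012, 0.0071, 0, 0, 0], [0, 0.0179, 0.0109, 0, 0, 0], [0, 0.0235, 0.0152, 0, 0, 0], [0, 0.0287, 0.0197, 0, 0, 0], [0, 0.0337, 0.0245, 0, 0, 0], [0, 0.0387, 0.0296, 0, 0, 0], [0, 0.0432, 0.0349, 0, 0, 0]],
])

```text
clock: 10.55
tool_pos: [0.4588, -0.1728, 0.1691]
orientation: [-180.0, 0.0, -170.1]
force: [4.6, -3.1, 3.2]
opening: 0.0118
gripper_force: 30.0
```

```bash
python3 arc.py 116 119 122 125 128 130; python3 -c "
from h import *
s=snap('scene','s4.png');t=snap('top','t4.png')
a=cv2.imread('pics/s4.png')[140:350,190:400];b=cv2.imread('pics/t4.png')[130:320,210:400]
f=lambda a:cv2.convertScaleAbs(cv2.resize(a,(400,400)),alpha=1.3);cv2.imwrite('pics/c4.png',np.hstack([f(a),f(b)]))"
```

```text
116.0 [ 0.16 -0.15  0.02 -0.    0.03  0.02]
119.0 [ 0.16  0.17  0.43 -0.    0.03  0.02]
122.0 [ 0.16  0.46  0.86 -0.    0.03  0.02]
125.0 [ 0.16  0.74  1.31 -0.    0.03  0.02]
128.0 [ 0.16  0.99  1.77 -0.    0.03  0.02]
130.0 [ 0.16  1.14  2.08 -0.    0.03  0.02]
```

View pics/c4.png

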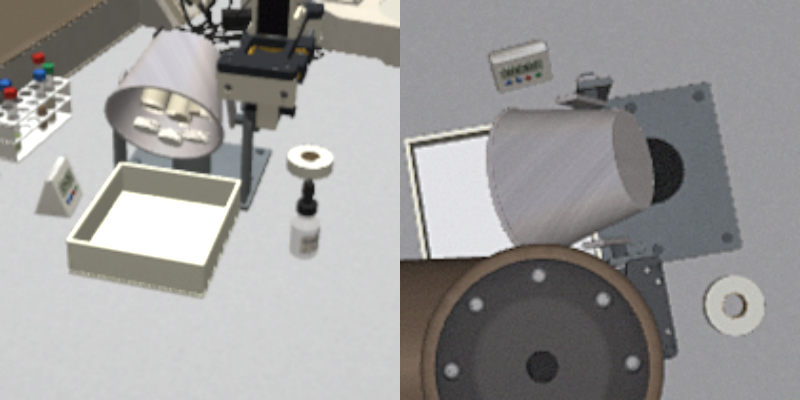

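The scene view shows the pot mouth over the tray with the three jars lying inside near (175,115). The bystanders haven't moved. I'll keep tipping slowly towards the stop.

To row units: 1.75 cm is 0.0233, 1.29 cm is 0.0172.

Request:
send_rows([
  [[0, 0.0021, 0.0027, 0, 0, 0], [0, 0.0043, 0.0055, 0, 0, 0], [0, 0.0063, 0.0083, 0, 0, 0], [0, 0.0081, 0.0112, 0, 0, 0], [0, 0.01, 0.0141, 0, 0, 0], [0, 0.0119, 0.0172, 0, 0, 0], [0, 0.0136, 0.0203, 0, 0, 0], [0, 0.0152, 0.0233, 0, 0, 0]],
])

```text
clock: 11.32
tool_pos: [0.4569, -0.1619, 0.1518]
orientation: [-180.0, 0.0, -170.1]
force: [3.8, -4.1, 2.3]
opening: 0.0122
gripper_force: 30.0
```

To row units: 0.25 cm is 0.0033, 0.15 cm is 0.002.

Request:
send_rows([
  [[0, 0.0011, 0.002, 0, 0, 0], [0, 0.0013, 0.0033, 0, 0, 0], [0, 0.0013, 0.0033, 0, 0, 0], [0, 0.0013, 0.0033, 0, 0, 0], [0, 0.0013, 0.0033, 0, 0, 0], [0, 0.0013, 0.0033, 0, 0, 0], [0, 0.0013, 0.0033, 0, 0, 0], [0, 0.0013, 0.0033, 0, 0, 0]],
])

```text
clock: 11.98
tool_pos: [0.4567, -0.1607, 0.1491]
orientation: [180.0, 0.0, -170.1]
force: [5.6, -2.0, -0.2]
opening: 0.0117
gripper_force: 30.0
```

```bash
python3 arc.py 120 124 128 130; python3 -c "
from h import *
s=snap('scene','s5.png');t=snap('top','t5.png')
a=cv2.imread('pics/s5.png')[140:350,190:400];b=cv2.imread('pics/t5.png')[130:320,210:400]
f=lambda a:cv2.convertScaleAbs(cv2.resize(a,(400,400)),alpha=1.1);cv2.imwrite('pics/c5.png',np.hstack([f(a),f(b)]))"
```

```text
120.0 [ 0.15 -0.96 -1.42  0.02  0.03  0.01]
124.0 [ 0.15 -0.58 -0.83  0.02  0.03  0.01]
128.0 [ 0.15 -0.24 -0.22  0.02  0.03  0.01]
130.0 [ 0.15 -0.09  0.09  0.02  0.03  0.01]
```

View pics/c5.png

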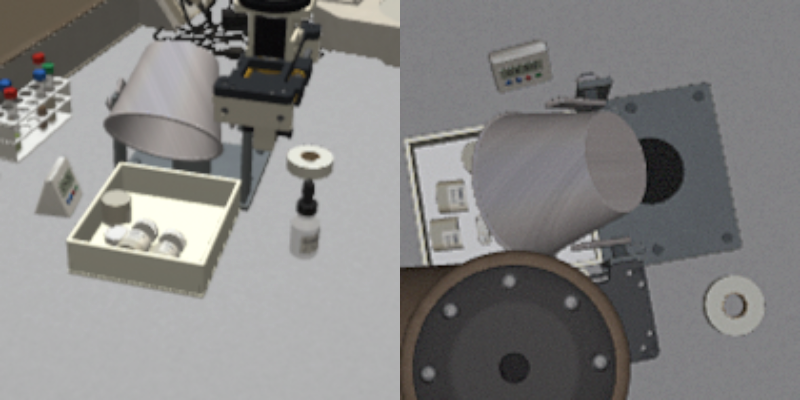

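All three jars are in the tray: two lying at about (140,237) and (172,243), one standing at (117,207). The pot is empty, so I'll swing it back.

Request:
send_rows([
  [[0, -0.0056, -0.0103, 0, 0, 0], [0, -0.012, -0.0199, 0, 0, 0], [0, -0.0192, -0.0291, 0, 0, 0], [0, -0.0272, -0.0375, 0, 0, 0], [0, -0.036, -0.0452, 0, 0, 0], [0, -0.0453, -0.0521, 0, 0, 0], [0, -0.0552, -0.0581, 0, 0, 0], [0, -0.0656, -0.0633, 0, 0, 0]],
])

```text
clock: 12.75
tool_pos: [0.4647, -0.2071, 0.1979]
orientation: [179.8, 0.1, -170.1]
force: [-0.7, 12.1, 12.9]
opening: 0.012
gripper_force: 30.0
```

```bash
python3 arc.py 89 84 79 74 69 64 59 54 49
```

```text
89.0 [ 0.14 -0.37  0.05  0.21  0.07  0.04]
84.0 [ 0.14 -1.18 -0.27  0.21  0.07  0.04]
79.0 [ 0.14 -2.01 -0.52  0.21  0.07  0.04]
74.0 [ 0.14 -2.87 -0.7   0.21  0.07  0.04]
69.0 [ 0.15 -3.73 -0.8   0.21  0.07  0.04]
64.0 [ 0.15 -4.61 -0.83  0.21  0.07  0.04]
59.0 [ 0.15 -5.48 -0.78  0.21  0.07  0.04]
54.0 [ 0.15 -6.34 -0.65  0.21  0.07  0.04]
49.0 [ 0.15 -7.19 -0.45  0.21  0.07  0.04]
```

To row units: -6.82 cm is -0.0909, -0.83 cm is -0.0111.

Request:
send_rows([
  [[0, -0.0107, -0.004, 0, 0, 0], [0, -0.0219, -0.0073, 0, 0, 0], [0, -0.0333, -0.0097, 0, 0, 0], [0, -0.0448, -0.0111, 0, 0, 0], [0, -0.0565, -0.0115, 0, 0, 0], [0, -0.0681, -0.0107, 0, 0, 0], [0, -0.0796, -0.0091, 0, 0, 0], [0, -0.0909, -0.0064, 0, 0, 0]],
])

```text
clock: 13.42
tool_pos: [0.4764, -0.2757, 0.2013]
orientation: [179.9, -0.0, -170.1]
force: [2.2, 3.6, 5.0]
opening: 0.0121
gripper_force: 30.0
```

```bash
python3 arc.py 49 44 39 34 29 24 19 14 9
```

```text
49.0 [ 0.12 -0.23 -0.08  0.13 -0.    0.01]
44.0 [ 0.12 -1.06  0.19  0.13 -0.    0.01]
39.0 [ 0.12 -1.86  0.54  0.13 -0.    0.01]
34.0 [ 0.12 -2.63  0.95  0.13 -0.    0.01]
29.0 [ 0.12 -3.36  1.43  0.13 -0.    0.01]
24.0 [ 0.12 -4.04  1.97  0.13 -0.    0.01]
19.0 [ 0.12 -4.68  2.57  0.13 -0.    0.01]
14.0 [ 0.12 -5.26  3.22  0.13 -0.    0.01]
9.0 [ 0.12 -5.78  3.92  0.13 -0.    0.01]
```

To row units: -5.55 cm is -0.074, -5.03 cm is -0.0671.

Request:
send_rows([
  [[0, -0.0111, 0.0036, 0, 0, 0], [0, -0.0217, 0.008, 0, 0, 0], [0, -0.032, 0.0133, 0, 0, 0], [0, -0.0417, 0.0197, 0, 0, 0], [0, -0.0508, 0.0269, 0, 0, 0], [0, -0.0593, 0.0349, 0, 0, 0], [0, -0.0671, 0.0436, 0, 0, 0], [0, -0.074, 0.0529, 0, 0, 0]],
])

```text
clock: 14.08
tool_pos: [0.4856, -0.332, 0.161]
orientation: [180.0, -0.1, -170.1]
force: [-0.9, 2.6, 3.0]
opening: 0.0118
gripper_force: 30.0
```

```bash
python3 arc.py 9 6 3 0
```

```text
9.0 [ 0.07 -0.07 -0.09  0.02 -0.06 -0.  ]
6.0 [ 0.07 -0.35  0.35  0.02 -0.06 -0.  ]
3.0 [ 0.06 -0.61  0.8   0.02 -0.06 -0.  ]
0.0 [ 0.06 -0.84  1.27  0.02 -0.06 -0.  ]
```

To row units: 1.35 cm is 0.018, 1.15 cm is 0.0153.

Request:
send_rows([
  [[0, -0.0027, 0.004, 0, 0, 0], [0, -0.0053, 0.008, 0, 0, 0], [0, -0.008, 0.012, 0, 0, 0], [0, -0.01, 0.0153, 0, 0, 0], [0, -0.0113, 0.018, 0, 0, 0], [0, -0.0113, 0.018, 0, 0, 0], [0, -0.0113, 0.018, 0, 0, 0]],
])

```text
clock: 14.67
tool_pos: [0.4869, -0.3395, 0.1479]
orientation: [180.0, -0.1, -170.1]
force: [-1.5, 2.3, -1.5]
opening: 0.0116
gripper_force: 30.0
```

To row units: 0.25 cm is 0.0033, 0.2 cm is 0.0027.

Request:
send_rows([
  [[0, -0.0007, 0.0013, 0, 0, 0], [0, -0.0013, 0.0027, 0, 0, 0], [0, -0.0013, 0.0033, 0, 0, 0], [0, -0.0013, 0.0033, 0, 0, 0]],
])

```text
clock: 15.0
tool_pos: [0.487, -0.3398, 0.1474]
orientation: [179.9, -0.0, -170.1]
force: [-6.9, 10.4, 14.5]
opening: 0.0122
gripper_force: 30.0
```

To row units: 0.15 cm is 0.002, 0.1 cm is 0.0013.

Request:
send_rows([
  [[0, -0.0004, 0.0013, 0, 0, 0], [0, -0.0007, 0.002, 0, 0, 0], [0, -0.0007, 0.002, 0, 0, 0]],
])

```text
clock: 15.25
tool_pos: [0.4871, -0.3399, 0.1471]
orientation: [180.0, -0.0, -170.0]
force: [-10.7, 16.0, 23.2]
opening: 0.0122
gripper_force: 30.0
```

Request:
send_rows([
  [[0, 0, 0, 0, 0, 0], [0, 0, 0, 0, 0, 0], [0, 0, 0, 0, 0, 0], [0, 0, 0, 0, 0, 0], [0, 0, 0, 0, 0, 0]],
], fingers=0.5)

```text
clock: 15.67
tool_pos: [0.4881, -0.3415, 0.1443]
orientation: [-180.0, 0.0, -170.1]
force: [-0.1, -0.5, -0.0]
opening: 0.0396
gripper_force: 0.0
```

To row units: -13 cm is -0.1733, -11 cm is -0.1467.

Request:
send_rows([
  [[0, 0, -0.0267, 0, 0, 0], [0, 0, -0.0667, 0, 0, 0], [0, 0, -0.12, 0, 0, 0], [0, 0, -0.1733, 0, 0, 0], [0.0533, -0.0533, -0.1733, 0, 0, 0], [0.1067, -0.1067, -0.1733, 0, 0, 0], [0.1467, -0.1467, -0.1733, 0, 0, 0], [0.1467, -0.1467, -0.1733, 0, 0, 0]],
])

```text
clock: 16.33
tool_pos: [0.3969, -0.4705, 0.2747]
orientation: [-180.0, 0.0, -170.1]
force: [0.6, 0.5, 0.2]
opening: 0.0439
gripper_force: 0.0
```

```bash
python3 -c "
from go import *
s=snap('scene','s6.png');t=snap('top','t6.png')
print([(proj(t,W(x,-.0906,.1673))-[200,130])*400/190 for x in(-.098,-.148)])
a=cv2.imread('pics/s6.png')[140:350,190:400];b=cv2.imread('pics/t6.png')[130:320,200:390]
f=lambda a:cv2.convertScaleAbs(cv2.resize(a,(400,400)),alpha=1.1);cv2.imwrite('pics/c6.png',np.hstack([f(a),f(b)]))"
```

```text
[array([350.04697569, 258.24780428]), array([361.117169  , 314.51239689])]
```

View pics/c6.png

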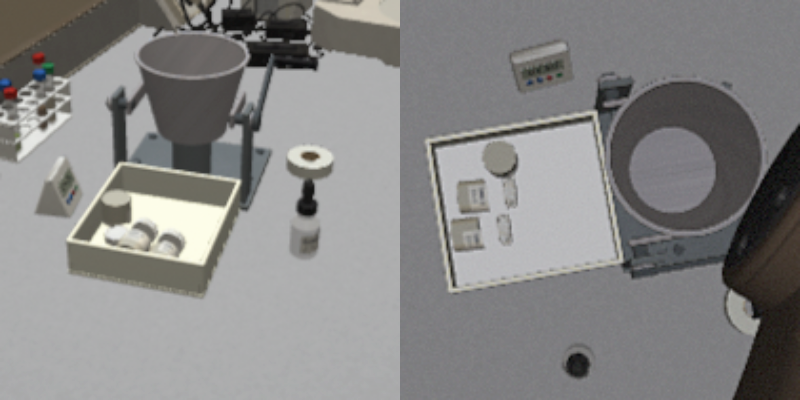

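The pot is upright and empty, the three jars lie in the tray, and the bystanders are unmoved. A final numeric check of the tray fit and rim comes next.

```bash
python3 - <<'E'
from go import *
s=np.load('pics/t6.npz'); c,n=np.cos(S[2]),np.sin(S[2])
for nm,p,z in [('ff',(197,113),.045),('nf',(222,261),.045),('fo',(28,140),.045),('no',(52,291),.045),('rimC',(286,157),.18)]:
    w=ray(s,200+p[0]*.475,130+p[1]*.475,z)[:2]-S[:2]; print(nm,(c*w[0]+n*w[1]).round(4),(-n*w[0]+c*w[1]).round(4))
a=cv2.imread('pics/top.png').astype(int);b=cv2.imread('pics/t6.png').astype(int)
# rim before/after: shift between images in pot's upper half
A=a[160:205,296:380].mean(2).astype('float32');B=b[160:205,296:380].mean(2).astype('float32')
print(cv2.phaseCorrelate(A,B), np.abs(a-b)[145:178,245:285].mean(), np.abs(a-b)[290:312,272:298].mean())
E
```

```text
ff 0.0763 0.0127
nf -0.0793 0.0142
fo 0.0779 0.1905
no -0.0798 0.1897
rimC -0.0007 -0.0495
((-0.05895154487748755, 0.5194292986987783), 0.6456994598294482) 13.13030303030303 12.821678321678322
```

```bash
python3 -c "
from plant import ctrl
print(ctrl.close_job())"
```

```text
the job is handed in; nothing more can be done
None
```

I handed the job in at about 16 s: the tray is square against the stand, all three jars are in it, the pot is back upright on its pad, and the timer, dropper bottle and tape roll are where they stood.

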